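Hang the pastry case's washed door back on its lift-off hinges

ROBOT

A 6-joint arm with a two-finger parallel gripper is mounted at the origin on the work surface. World frame = base frame: x ahead of the robot, y to its left, z up, the work surface at z = 0. Lengths are in mm, angles in rad, forces in N, time in s.
With the tool pointing down it reaches from about 275 to 850 mm from the base axis. Payload 5.2 kg.
Tool frame: the origin (TCP) lies between the finger pads; the fingertips stand 25 mm ahead of it and the grasp point (between the pads) lies 6 mm ahead of it; z points along the fingers, y is the line along which they close (so a half turn about z gives the same grasp; the last joint's range is limited). The gripper opens to 85 mm and grips with 20 to 120 N. Pads are 22 mm wide; open, the fingers measure 114 mm over their backs; the gripper's body (76 mm by 85 mm) begins 54 mm behind the grasp point. The pads swing forward as they close: fully open they stand 13 mm farther back than shut.
Start: joints at [-1.379, 0.259, 1.535, -0, 1.348, -0.203], TCP at [211.564, -507.687, 256.31] pointing down, gripper open.
Joint ranges: [-3.14, 3.14], [-0.91, 2.08], [0.19, 2.58], [-1.22, 4.36], [0.22, 2.71], [-3.12, 3.12]. Speed limits (rad/s): [2.57, 2.57, 3.14, 3.14, 3.14, 3.14].

INTERFACE

Orientations are given as [roll, pitch, yaw] about the fixed x, y, z axes, in that order (R = Rz(yaw) Ry(pitch) Rx(roll)).
In Python, from plant import arm, viewer gives the robot as it stands. Calls block until the motion is done:
- arm.reach(position, orientation): joint-space move of the TCP to a pose.
- arm.line_to(position, rotation=None, max_speed=150): straight line of the TCP; rotation=None keeps the orientation; max_speed is the mean speed in mm/s.
- arm.movej(angles): joint-space move.
- arm.gripper_to(opening, grasp_force=None): finger opening in mm; grasp_force is the grip in N (None keeps the last); returns when the fingers have stopped.
- arm.sleep(seconds).
- arm.inverse_kinematics(position, orientation): joint angles nearest the present ones, or None.
- arm.sense(): the state.
- viewer.capture(name): name is "scene" or "top" or "wrist"; returns the picture (384x512x3 uint8, red, green, blue); there is no depth.
- viewer.calibration(name): a dict with "K" (3x3 intrinsics, pixels), "xyz" and "orientation" of the camera in the world; the wrist camera has in their place "tool_from_camera" (4x4, takes a point from camera to tool coordinates, whose origin is the TCP and whose axes are the flange's). Camera axes: x right, y up, looking along -z (the intrinsics and any distortion apply to the point x, -y, -z); pixel columns grow to the right and rows downward; lengths in mm; the calibration is good to about 2 mm. The wrist camera is an equidistant fisheye: a pixel r from the principal point sees the ray r / f radians off the axis. A picture is of the moment at which its call begins: read the wrist's pose just before it. calibration takes no time and is no camera call.
A pose or a line that the arm cannot do raises arm.Unreachable and nothing moves.
- arm.job_done(): hands the job in; it is judged then, once.
The state is a dict: "clock": time; "joints": joint angles; "joint_velocities": joint speeds; "joint_efforts": joint torques, N m; "position": TCP position; "ee_rot": TCP orientation; "force": force on the tool from outside, world axes, zero at the start; "ft_torque": the same for the moment, N m; "grip_width": finger opening in mm; "grip_force": force on a finger pad.
Only numpy, scipy, OpenCV 4.12 (cv2) and the standard library are available. Lean on these libraries where they do the work, as an engineer would, in place of code of your own. Each camera call takes 0.05 s, during which the arm holds its last target. There are 200 camera calls.

TASK

Take the washed door of the pastry case out of the plate rack, lower both of its hinge knuckles fully home onto the two hinge pins while the door stands open, then swing it shut against its stops. The pins may stand a few millimetres left or right of where they are drawn, so feel for them and be gentle: do not force, drop or slam the door against the case, and leave the other things on the table where they are.

Things in the scene. Friction and masses are not known exactly. Their poses are not given: they have to be found in the camera images.
- case: pastry case fixed on the table (all mm): 250 wide, 240 deep, 266 high, clear walls, aluminium frame, doorway in front. Origin: at table height, middle of the front's lower edge; x points into the case, y along the front to the hinge side, z up. Front frame is the plane x = 0. Vertical hinge axis at x = -15, y = 108 as drawn.
- lip (a point): front lower edge of the aluminium lip over the doorway, at (-13, -40, 256) in the case's frame: it reaches 13 mm out of the front from y = -125 to 45, 10 thick (roof top z = 266). The shut door sits 6 mm under it, so the door can be hung or lifted off only while it stands open.
- stop (a point): face of the upper of two rubber door stops, at (-9, -88, 235) in the case's frame; the other is 160 lower. The shut door's inner face lies on both. Nothing latches: the shut door simply stays put.
- pin_low (a point): lower pin's foot as drawn, at (-15, 108, 75) in the case's frame: top of the 24 mm barrel on which the knuckle rests. Brass pin 8 in diameter, 20 long, flat-topped. The hinge halves are screwed on through slots: both pins together really stand up to 7 mm either way along the case's y from here (same x and height, tight, will not shift); this reading does not show it.
- pin_high (a point): upper pin's foot as drawn, at (-15, 108, 195) in the case's frame; same pin and barrel, off to the same side by the same amount as the lower one. From above a knuckle that misses sideways lands on the pin's top, 20 mm above its foot.
- rack: wooden plate rack fixed on the table: board 220 x 160 x 14 mm, dowels rising to 72 above the table at x = +-60; a white plate (140 wide, up to 154 above the table, at y = -46) stands in it too. Origin centre of underside; x along the slots.
- door: the case's door, 0.3 to 0.6 kg, upright in the rack's middle slot: red frame 200 wide (its x), 12 thick (y), 200 high (z), clear pane. Origin: centre of the lower edge (14 mm above the table in the rack). +x: hinge edge; +y: outer face with a steel knob (x = -88, z = 100, 20 long). Axes parallel to the case's: open at a right angle; turned +90 degrees about z from there: shut.
- door_top (a point): middle of the door's top edge, at (0, 0, 200) in the door's frame. The top rail below it is solid, 45 mm high, 12 thick, a good place to grip; the door's weight hangs within 10 mm of this middle. Hung on the pins this point is 250 above the table.
- knuckle_low (a point): centre of the lower mouth of the door's lower hinge knuckle, at (114, 0, 25) mm in the door's frame: a steel sleeve 24 outside, 9.6 inside, 24 long, open at both ends. Fully home, this point is at the true pin's foot. Axes as the door's.
- knuckle_high (a point): the same for the upper knuckle, at (114, 0, 145) mm in the door's frame.
- free_edge (a point): middle of the door's free edge, at (-100, 0, 100) mm in the door's frame. Its x in the case's frame is about -229 with the door open at a right angle and about -15 with the door shut on its stops. The knuckles have some play on the pins: left to itself the hung door sags by about 0.015 rad at this edge.
- tumbler_orange: orange glass tumbler standing upside down, 76 wide, 94 high; origin centre of underside (mm)
- tumbler_teal: teal glass tumbler standing upside down, 76 wide, 94 high; origin centre of underside (mm)
- tumbler_red: red glass tumbler standing upside down, 76 wide, 94 high; origin centre of underside (mm)
- bowl: white breakfast bowl, 124 wide, 65 high; origin centre of underside (mm)
- jam_jar: jam jar with a yellow lid, 64 wide, 75 high; origin centre of underside (mm)
- napkin_holder: steel napkin holder filled with paper napkins, 110 x 90 x 94; origin centre of underside (mm)
- pepper_mill: dark wooden pepper mill, 50 wide, 140 high; origin centre of underside (mm)
Things that resemble listed ones, but are neither listed nor needed, are in the scene too. What is shaped like the door but blue is not meant.

How it is judged (in metres and radians):
On the way:
1. the door stands open (free edge at least 60 mm out from the front) with both knuckles fully home on the pins (z of knuckle_low in the frame of pin_low below 0.0035 m and horizontal distance between knuckle_low and pin_low below 0.0087 m and z of knuckle_high in the frame of pin_high below 0.0035 m and horizontal distance between knuckle_high and pin_high below 0.0087 m and angle between door's own z axis and vertical below 0.035 rad and x of free_edge in the frame of case below -0.06 m), for 0.3 s.
At the end, for the whole second after the job is handed in: Both knuckles fully home on the pins (each within 3.5 mm in height of its drawn pin foot and within 8.7 mm of it sideways, the door within 0.035 rad of upright), the door shut (its free edge at most 10 mm further out than when it lies on the stops) and at rest, released (z of knuckle_low in the frame of pin_low below 0.0035 m and horizontal distance between knuckle_low and pin_low below 0.0087 m and z of knuckle_high in the frame of pin_high below 0.0035 m and horizontal distance between knuckle_high and pin_high below 0.0087 m and angle between door's own z axis and vertical below 0.035 rad and x of free_edge in the frame of case above -0.025 m and linear speed of door below 0.02 m/s and angular speed of door below 0.1 rad/s); the robot touches nothing.
It fails at once if the door is pressed or knocked against the case or its hinges with more than 40 N (contact force between door and case above 40 N).
It fails at once if another thing on the table is moved by more than 30 mm or tipped over (distance of any of tumbler_orange, tumbler_teal, tumbler_red, bowl, jam_jar, napkin_holder, pepper_mill from where it was at the start of the episode above 0.03 m or angle between any of tumbler_orange, tumbler_teal, tumbler_red, bowl, jam_jar, napkin_holder, pepper_mill's own z axis and vertical above 0.3 rad).
It also fails if it takes over 72 s, if anything falls off the work surface, if the arm or the gripper's body presses on something with over 40 N, if the wrist force passes 120 N, or if a joint passes its speed limit or range.

## Working session

There is one attempt and no reset: what is moved stays moved. The work goes in short steps, each a Python script; the robot and the scene stay as the last script left them, time stands still between calls to the robot, and variables do not carry over. Pictures are saved under pics/ and viewed, at most 10 in all, crops included, and the job is handed in when it is done.

```bash
ls; mkdir -p pics; python3 - <<'E'
from plant import arm, viewer
import cv2
for n in ["scene","top"]:
    p=viewer.capture(n); cv2.imwrite(f"pics/{n}0.png",p[:,:,::-1])
    c=viewer.calibration(n); print(n,{k:(v.tolist() if hasattr(v,'tolist') else v) for k,v in c.items()})
print(viewer.calibration("wrist")); print(arm.sense())
E
```

```text
pics
scene {'K': [[401.2782268500855, 0.0, 257.4258287909514], [0.0, 401.2782268500855, 190.5751467780551], [0.0, 0.0, 1.0]], 'xyz': [979.2690330522113, 774.8514180230536, 1179.8408034884822], 'orientation': [0.7454039905917753, -0.007203391026942008, 2.629251699052184]}
top {'K': [[449.7163764253561, 0.0, 257.35934989491267], [0.0, 449.7163764253561, 187.4483082726834], [0.0, 0.0, 1.0]], 'xyz': [290.68334339732735, -10.429915316537498, 1626.5484488569102], 'orientation': [0.13181145385389748, -0.0020564860869256574, -1.577421118833625]}
{'K': array([[297.31863964,   0.        , 253.5071403 ],
       [  0.        , 297.31863964, 194.0727213 ],
       [  0.        ,   0.        ,   1.        ]]), 'tool_from_camera': array([[-3.16324870e-04,  9.54333712e-01,  2.98742473e-01,
         7.73860746e+01],
       [ 9.99999926e-01,  3.67521809e-04, -1.15194887e-04,
        -4.50961190e-01],
       [-2.19728738e-04,  2.98742415e-01, -9.54333758e-01,
        -1.18739337e+02],
       [ 0.00000000e+00,  0.00000000e+00,  0.00000000e+00,
         1.00000000e+00]])}
{'clock': 0.1, 'joints': array([-1.37882904e+00,  2.59282200e-01,  1.53595945e+00,  1.39079019e-05,
        1.34803505e+00, -2.02823285e-01]), 'joint_velocities': array([-0.00057433, -0.00239739, -0.00292846, -0.00107898,  0.00016298,
        0.00030354]), 'joint_efforts': array([ 1.63267556e-03, -4.46974182e+01, -2.91245449e+01, -2.42180467e-04,
        6.35924123e-03, -3.78972885e-06]), 'position': array([ 211.46730535, -507.24956257,  255.55700482]), 'ee_rot': array([-3.13994586e+00, -3.52507517e-04,  3.94787199e-01]), 'force': array([-0.19779719, -0.61917249, -1.06055437]), 'ft_torque': array([-0.01385556,  0.01517455, -0.00264012]), 'grip_force': 0.0, 'grip_width': 85.20708935463763}
```

View pics/scene0.png

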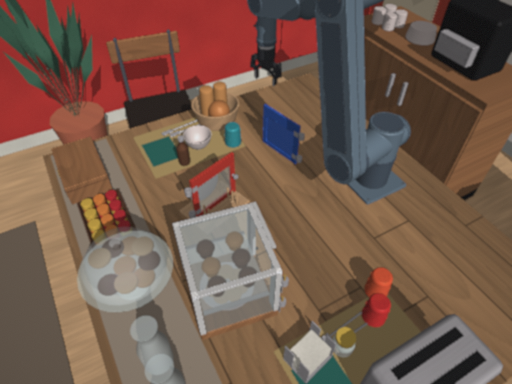

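View pics/top0.png

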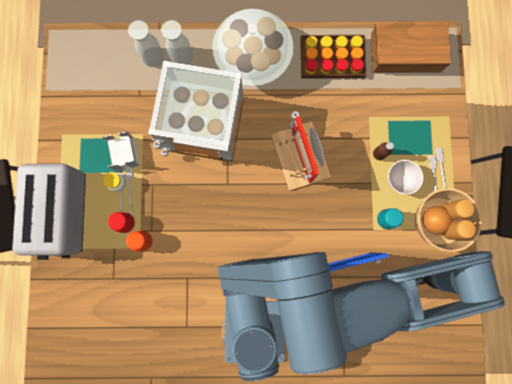

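The scene view shows the red door in the rack at (215,185), with the white plate next to it. The blue lookalike is at (280,132) and the case at (230,265). In the top view the red door is at (305,148), the blue one at (360,262) and the case at (195,110). Its hinges are at about (157,148), on the lower left.

Candidates for the door: red framed panel at top (305,148) and blue panel at top (360,262). I choose red, and check it in a close crop.

```bash
python3 - <<'E'
import cv2,numpy as np
t=cv2.imread("pics/top0.png");s=cv2.imread("pics/scene0.png")
a=cv2.resize(t[50:200,140:340],(800,600),interpolation=cv2.INTER_CUBIC)
b=cv2.resize(s[140:340,165:300],(405,600),interpolation=cv2.INTER_CUBIC)
cv2.imwrite("pics/cropt.png",a);cv2.imwrite("pics/crops.png",b)
E
```

```text
(no output)
```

View pics/cropt.png

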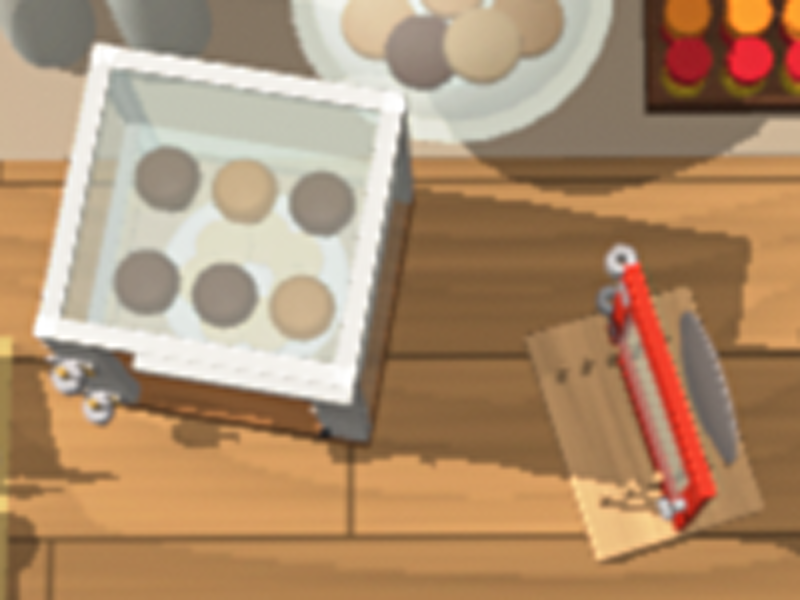

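View pics/crops.png

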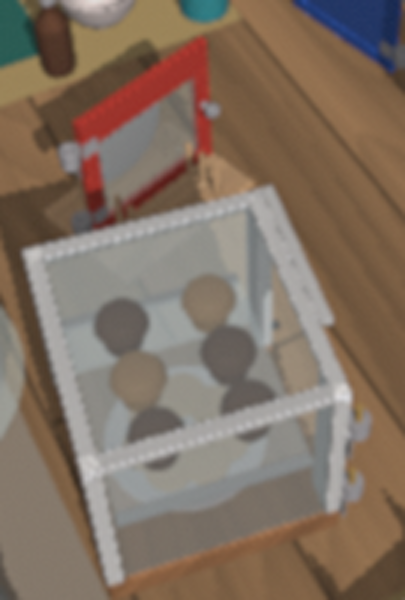

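The crop confirms red. The door's knuckles, at crop (619,260) and (607,298), point at the back. The knob is at (670,507), on the left (+y) face. The case's roof corners are at (35,330), (97,45) and (408,95), the lip corner is at (352,400), and the brass pins are at (67,377) for the upper and (97,407) for the lower.

```bash
cat > h.py <<'E'
import numpy as np, cv2
from scipy.spatial.transform import Rotation as R
from plant import arm, viewer
def rot(o): return R.from_euler('xyz',o).as_matrix()
def ray(cam,px,state=None):
    """ray origin, direction in world for a pixel"""
    c=viewer.calibration(cam); K=c["K"]; u=(px[0]-K[0][2])/K[0][0]; v=(px[1]-K[1][2])/K[1][1]
    if cam=="wrist":
        r=np.hypot(u,v); s=np.sin(r)/r if r>1e-9 else 1
        d=np.array([u*s,-v*s,-np.cos(r)]); T=c["tool_from_camera"]; Rt=rot(state["ee_rot"])
        return np.array(state["position"])+Rt@T[:3,3], Rt@T[:3,:3]@d
    return np.array(c["xyz"]), rot(c["orientation"])@np.array([u,-v,-1.])
def onz(cam,px,z,state=None):
    o,d=ray(cam,px,state); return (o+d*(z-o[2])/d[2])[:2]
def proj(cam,P,state):
    c=viewer.calibration(cam);K=c["K"];T=c["tool_from_camera"];Rt=rot(state["ee_rot"])
    p=T[:3,:3].T@(Rt.T@(np.array(P)-state["position"])-T[:3,3]); x,y,z=p[0],-p[1],-p[2]
    r=np.hypot(x,y);th=np.arctan2(r,z)
    return np.array([K[0][2]+K[0][0]*th*x/r,K[1][2]+K[1][1]*th*y/r])
def fit2(local,world):
    l=np.array(local,float);w=np.array(world,float);lc=l-l.mean(0);wc=w-w.mean(0)
    a=np.arctan2((lc[:,0]*wc[:,1]-lc[:,1]*wc[:,0]).sum(),(lc*wc).sum())
    M=np.array([[np.cos(a),-np.sin(a)],[np.sin(a),np.cos(a)]]); t=w.mean(0)-M@l.mean(0)
    return t,a,np.linalg.norm(l@M.T+t-w,axis=1)
def look(name,cam="wrist"):
    s=arm.sense(); im=viewer.capture(cam)[:,:,::-1].copy(); cv2.imwrite(f"pics/{name}.png",im); return s,im
E
python3 - <<'E'
from h import *
f=lambda u,v:(140+u/4-.4,50+v/4-.4)
t=[onz("top",f(*p),266) for p in [(35,330),(97,45),(408,95),(352,400)]]
t0,a,e=fit2([(0,125),(240,125),(240,-125),(-13,-125)],t); print("case",t0,a,e)
M=rot([0,0,a])[:2,:2]
for p,z in [((67,377),215),((97,407),95)]: print("pin",M.T@(onz("top",f(*p),z)-t0))
k=[onz("top",f(619,260),14+169),onz("top",f(607,298),14+49)]; print("kn",k)
e=onz("top",f(705,497),214); h=onz("top",f(629,265),214); print("edge",h,e,(h+e)/2,np.linalg.norm(h-e),np.arctan2(*(h-e)[::-1]))
E
```

```text
case [622.10941023 198.35672306] -0.1769862708004064 [2.4335006  2.7869623  1.55142929 2.34517803]
pin [-20.59569004 108.02184804]
pin [-19.39518896 108.71449395]
kn [array([ 724.47474629, -138.7013926 ]), array([ 725.59600963, -138.02882344])]
edge [ 710.93913958 -143.96880175] [ 520.4026638  -200.98332337] [ 615.67090169 -172.47606256] 198.88389647441883 0.2907516293035544
```

```bash
python3 - <<'E'
from h import *
s=arm.sense(); p=s["position"]
arm.line_to([p[0],p[1],350],max_speed=200)
arm.reach([616,-172,320],[np.pi,0,0.29]); arm.gripper_to(50)
s,im=look("w1"); print(s["position"],s["ee_rot"],s["clock"],s["force"])
E
```

```text
[ 615.89259845 -172.260953    320.00801133] [-3.14157805e+00 -7.34987362e-08  2.89585290e-01] 3.0583 [-0.52386686  1.12639054 -0.4203288 ]
```

View pics/w1.png

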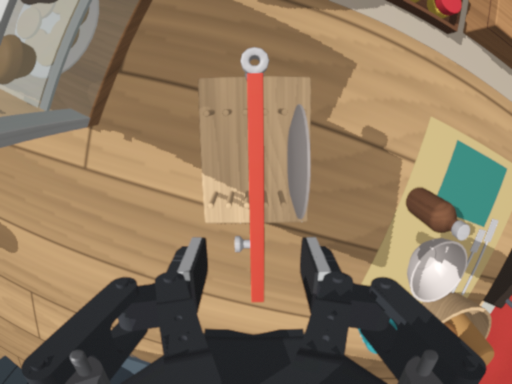

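The wrist view shows the red top edge from (256,73) to (258,301) and the knuckle mouth at (255,61). The fingers straddle the door, the plate is to the right at (299,160) and the knob to the left at (240,243).

```bash
python3 - <<'E'
from h import *
s=arm.sense(); im=cv2.imread("pics/w1.png").astype(int)
m=((im[:,:,2]>150)&(im[:,:,1]<90)&(im[:,:,0]<90)).astype(np.uint8); m[:,:200]=0; m[:,320:]=0
r=cv2.minAreaRect(np.argwhere(m)[:,::-1].astype(np.float32)); b=cv2.boxPoints(r); b=b[np.argsort(b[:,1])]
h=onz("wrist",b[:2].mean(0),214,s); e=onz("wrist",b[2:].mean(0),214,s); c=(h+e)/2; yaw=np.arctan2(*(h-e)[::-1])
k=onz("wrist",(255,61),183,s)
print(r,h,e,np.linalg.norm(h-e),c,yaw,"kn dist",np.linalg.norm(k-c))
# use knuckle-consistent centre
c=c if abs(np.linalg.norm(h-e)-200)<8 else None
arm.line_to([*c,270],[np.pi,0,yaw]); arm.line_to([*c,201],max_speed=80)
print(arm.sense()["force"])
arm.gripper_to(5,70); s=arm.sense(); print(s["grip_width"],s["grip_force"],s["force"],s["ft_torque"],s["position"],s["ee_rot"])
arm.line_to([*c,209],max_speed=40); s=arm.sense(); print(s["grip_width"],s["force"],s["ft_torque"],s["clock"])
arm.line_to([*c,330],max_speed=120); s,im=look("w2"); print(s["grip_width"],s["force"],s["ft_torque"],s["clock"],s["position"])
E
```

```text
((256.5, 186.5), (227.0, 13.0), 90.0) [ 713.01177294 -145.036878  ] [ 523.64116316 -202.03699625] 197.76309394965207 [ 618.32646805 -173.53693713] 0.2923718652962525 kn dist 112.60539518273437
[0.27563295 0.47765321 0.56285303]
10.903650374241733 69.04292464256287 [-0.86832517 -0.7666757   2.14066629] [-0.00536744  0.0314064   0.02502244] [ 618.61347454 -173.68836192  201.64185975] [ 3.14070720e+00 -8.53965961e-04  2.92524334e-01]
11.211776235085757 [-0.38887617 -1.65014167 -5.80577314] [ 0.01071998  0.01151925 -0.02538022] 5.375
11.330529274764112 [-0.06949131  0.39242238 -5.03515234] [-0.04368836  0.0429615   0.0185486 ] 6.5333 [ 617.92302393 -173.37265619  328.86146586]
```

View pics/w2.png

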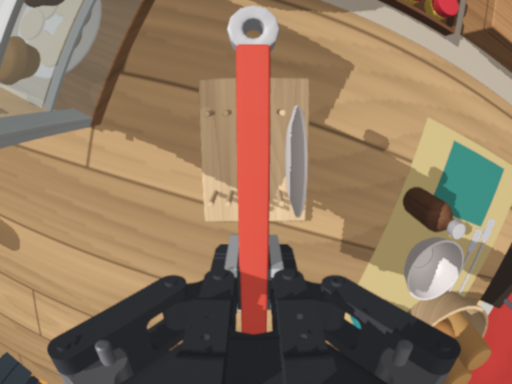

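The door is held square. The upper knuckle hole is at (253,27), and the weight hangs level. Next I carry it to the case's front, stop short of the pins and look.

```bash
cat >> h.py <<'E'
T0=np.array([622.1,198.4]); A=-0.177
def c2w(x,y,t=T0,a=A): return np.array(t)+rot([0,0,a])[:2,:2]@np.array([x,y])
E
python3 - <<'E'
from h import *
arm.line_to([500,-173,330],[np.pi,0,0.29],max_speed=200)
arm.line_to([470,80,330],[np.pi,0,0.05],max_speed=250)
arm.line_to([*c2w(-129-55,108),330],[np.pi,0,A],max_speed=250)
arm.sleep(.3)
s,im=look("w3"); print(s["force"],s["ft_torque"],s["clock"],s["position"],s["ee_rot"],s["grip_width"])
g=im[0:200,150:400]; cv2.imwrite("pics/w3c.png",cv2.resize(g,(750,600),interpolation=cv2.INTER_CUBIC))
E
```

```text
[-0.12066471 -0.28927752 -4.86103389] [ 0.00368417  0.03384865 -0.00772791] 9.975 [460.20803389 336.41653591 330.21848577] [-3.14149723e+00 -2.85209438e-04 -1.78040477e-01] 11.392399203959743
```

View pics/w3c.png

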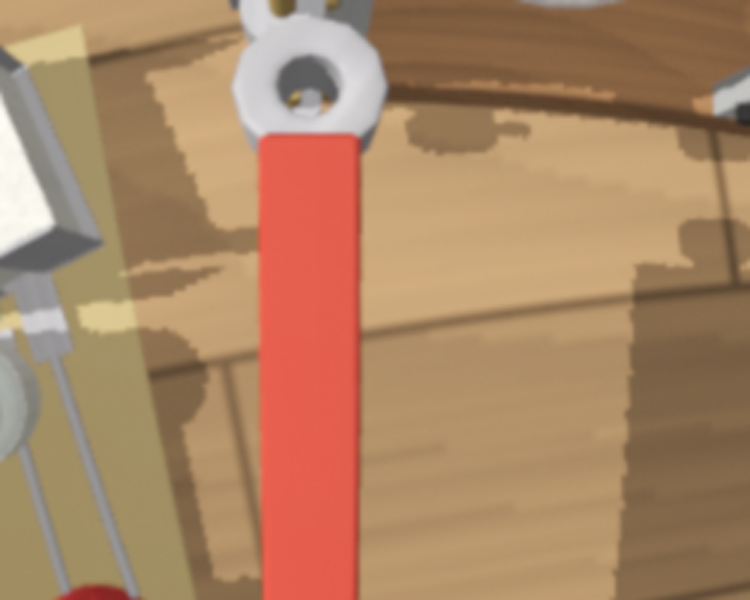

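The upper knuckle hole is at crop (310,85). The pins are only just in view at the top edge, near (285,0), so I shift sideways to see them clear of the knuckle.

```bash
python3 - <<'E'
from h import *
arm.line_to([*c2w(-129-35,108-45),330],[np.pi,0,A],max_speed=150)
arm.sleep(.3)
s,im=look("w4"); print(s["clock"],s["position"].tolist(),s["ee_rot"].tolist())
g=im[0:150,120:320]; cv2.imwrite("pics/w4c.png",cv2.resize(g,(800,600),interpolation=cv2.INTER_CUBIC))
for z in (215,95): print(proj("wrist",[*c2w(-15,108),z],s))
E
```

```text
10.8 [471.5624600750501, 289.84104438436805, 329.95683848649657] [-3.1414756047848416, 9.611242020435284e-05, -0.17610729961333038]
[197.93875727  16.5864052 ]
[216.28846594  44.66224147]
```

View pics/w4c.png

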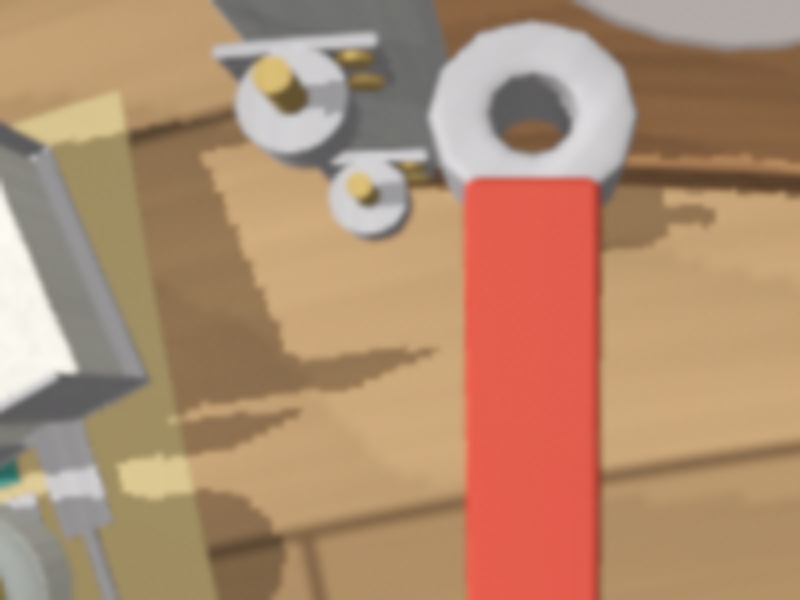

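Now the pins are clear: tops at crop (272,75) upper and (360,184) lower, barrel discs at (291,100) and (369,199), and the knuckle hole at (530,113).

```bash
python3 - <<'E'
from h import *
s={"position":np.array([471.5624600750501, 289.84104438436805, 329.95683848649657]),"ee_rot":[-3.1414756047848416, 9.611242020435284e-05, -0.17610729961333038]}
f=lambda u,v:(120+u/4-.4,v/4-.4)
M=rot([0,0,s["ee_rot"][2]])[:2,:2]
for n,p,z in [("Uptop",(272,75),215),("Ufoot",(291,100),195),("Ltop",(360,184),95),("Lfoot",(369,199),75),("Kn",(530,113),311.4)]:
    w=onz("wrist",f(*p),z,s); print(n,w,"tool",M.T@(w-s["position"][:2]),"case",rot([0,0,A])[:2,:2].T@(w-T0))
# door direction in image: edges of rail
for p in [(532,180),(532,590)]: print(M.T@(onz("wrist",f(*p),342.3,s)-s["position"][:2]))
E
```

```text
Uptop [626.97554112 315.674677  ] tool [148.48331795  52.6621935 ] case [-15.8500342  116.30089072]
Ufoot [626.9079308  315.84457473] tool [148.38698753  52.81761823] case [-15.94650332 116.45622939]
Ltop [626.94787805 315.28798746] tool [148.52383014  52.27663831] case [-15.80917783 115.91537185]
Lfoot [625.96355577 315.5274597 ] tool [147.51277707  52.33995496] case [-16.82028702 115.97778591]
Kn [582.96700174 271.62115971] tool [112.87355879   1.57981908] case [-51.41417792  65.18674782]
[98.47426721  1.27603128]
[61.40076575  1.2970293 ]
```

```bash
cat >> h.py <<'E'
def down(x,y,z0,z1,step=1.0,thr=6,speed=25):
    """lower until upward force exceeds thr above the free-hanging value; returns reached z, force"""
    f0=down.f0; z=z0
    while z>z1+1e-6:
        z=max(z1,z-step); arm.line_to([x,y,z],max_speed=speed); s=arm.sense()
        if np.linalg.norm(s["force"]-f0)>thr: break
    return z,s
down.f0=np.array([-.1,-.2,-5.0])
E
python3 - <<'E'
from h import *
p=np.array([471.562,289.841]); M=rot([0,0,-0.1761])[:2,:2]; q=p+M@np.array([35.5,50.95]); print(q)
o=[np.pi,0,-0.177]
arm.line_to([*(p+M@np.array([0,50.95])),300],o,max_speed=120)
arm.line_to([*q,300],max_speed=120); arm.line_to([*q,263],max_speed=60); arm.sleep(.2)
s=arm.sense(); down.f0=s["force"]; print(s["clock"],s["force"],s["position"])
z,s=down(*q,263,252); print(z,s["clock"],s["position"],s["force"]-down.f0,s["ft_torque"])
E
```

```text
[515.43896529 333.78374021]
12.9167 [-0.10081771  0.25653211 -5.07218998] [515.68110038 333.87901679 263.56114291]
252 15.6667 [515.52233087 333.79283198 251.95926309] [1.87897054 0.45559485 0.55561022] [ 0.14213729 -0.4899281   0.135171  ]
```

It passed the pin-top height freely. Keep lowering.

```bash
python3 - <<'E'
from h import *
q=np.array([515.439,333.784]); down.f0=np.array([-.1,.26,-5.07])
z,s=down(*q,252,241,step=2,thr=10); print(z,s["clock"],s["position"],s["force"]-down.f0,s["ft_torque"])
if z<=241:
    z,s=down(*q,241,235,step=.5,thr=7); print(z,s["clock"],s["position"],s["force"]-down.f0,s["ft_torque"],s["ee_rot"])
E
```

```text
241 17.1667 [515.48049215 333.80369825 240.98831011] [ 1.80362575  0.41077804 -0.04173925] [ 0.16756526 -0.55440264  0.0997305 ]
237.0 19.1667 [515.32012205 333.96586931 237.6162172 ] [-2.56768073  0.10320675  7.75434354] [ 0.05357747 -0.10416776  0.05556713] [-3.14112436e+00 -3.71788606e-04 -1.76837837e-01]
```

Seated at z = 237.6, exactly the predicted home height, with a 7.8 N contact. Next I relieve the grip, let go, rise and look.

```bash
python3 - <<'E'
from h import *
s=arm.sense(); p=s["position"].copy(); arm.sleep(.4)
arm.gripper_to(40,20); arm.sleep(.2); print(arm.sense()["force"],arm.sense()["clock"])
arm.line_to([p[0],p[1],330],max_speed=120); arm.sleep(.2)
s,im=look("w5"); print(s["position"].tolist(),s["ee_rot"].tolist(),s["clock"],s["force"])
cv2.imwrite("pics/w5c.png",cv2.resize(im[0:300,100:400],(600,600),interpolation=cv2.INTER_CUBIC))
for n,P in (("kn top",(114,0,219)),("rail h",(100,0,250)),("rail f",(-100,0,250))):
    print(n,(proj("wrist",[*(p[:2]+rot([0,0,-.177])[:2,:2]@P[:2]),P[2]],s)-[100,0])*2)
E
```

```text
[-0.96738593  0.63434736  0.44412573] 20.1583
[515.035402483039, 333.84400023014774, 329.0165026505022] [3.140646401014168, 0.001513660753727386, -0.1770399709148014] 21.2833 [-0.37121824 -0.3098595   0.05495365]
kn top [308.65569489 111.25011624]
rail h [309.06440199 137.70624863]
rail f [308.71674236 641.05480989]
```

View pics/w5c.png

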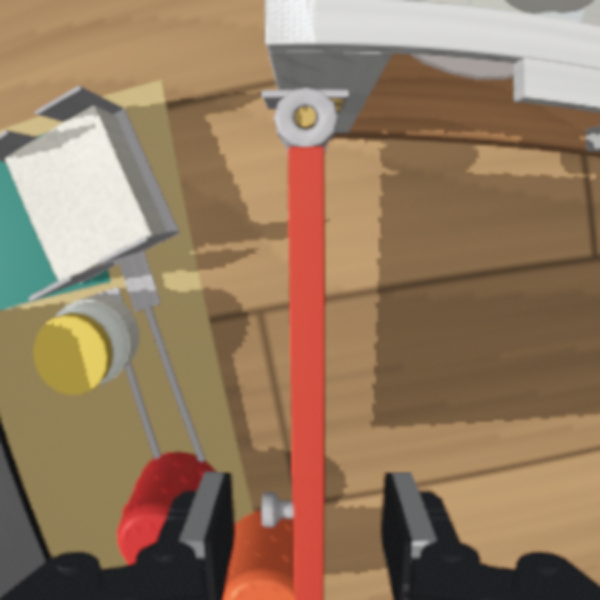

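The brass pin shows inside the knuckle at (306,117) and the door hangs straight and open, with the knob at (275,510). Next I push it shut from the outer face with closed fingers.

```bash
cat > push.py <<'E'
from h import *
H=np.array([515.35,333.95])+rot([0,0,-.177])[:2,:2]@np.array([114,0])
F0=-.177; r=150
def P(phi,gap,z=240):
    u=np.array([np.cos(phi),np.sin(phi)]); n=np.array([-u[1],u[0]])
    return [*(H-r*u+(6+11+gap)*n),z],[np.pi,0,phi+np.pi/2]
E
python3 - <<'E'
from push import *
for ph in np.linspace(F0,F0+1.57,6):
    for g in (0,45):
        q=arm.inverse_kinematics(*P(ph,g)); print(None if q is None else np.round(q,2))
arm.gripper_to(0,40)
p,o=P(F0,45,330); arm.reach(p,o); arm.line_to(P(F0,45)[0],max_speed=120); arm.sleep(.1)
f0=arm.sense()["force"]; print(f0,arm.sense()["clock"])
arm.line_to(*P(F0,4),max_speed=60)
for ph in np.linspace(F0,F0+1.25,14)[1:]:
    arm.line_to(*P(ph,0),max_speed=80); s=arm.sense(); f=s["force"]-f0
    print(round(ph-F0,2),np.round(f,1),round(s["clock"],2))
    if np.linalg.norm(f)>15: break
E
```

```text
[ 0.45  0.36  1.43 -0.    1.35  0.63]
[ 0.51  0.42  1.34 -0.    1.38  0.69]
[ 0.38  0.3   1.51 -0.    1.32  0.24]
[ 0.46  0.34  1.46 -0.    1.34  0.32]
[ 0.3   0.27  1.56  0.    1.31 -0.15]
[ 0.38  0.28  1.55  0.    1.32 -0.07]
[ 0.21  0.28  1.55  0.    1.31 -0.55]
[ 0.28  0.25  1.58  0.    1.31 -0.48]
[ 0.14  0.31  1.5   0.    1.33 -0.94]
[ 0.19  0.26  1.57  0.    1.31 -0.89]
[ 0.1   0.37  1.41  0.    1.35 -1.29]
[ 0.12  0.3   1.52  0.    1.32 -1.27]
[-0.08667879 -0.22813909  0.41376325] 24.1083
0.1 [-0.5  0.2 -0. ] 25.32
0.19 [0.2 0.4 0. ] 25.66
0.29 [-0.3  0.5 -0.3] 25.99
0.38 [0.2 0.4 0. ] 26.32
0.48 [-0.3  0.6  0.1] 26.66
0.58 [-0.1  0.1 -0.7] 26.99
0.67 [ 0.3 -0.2 -0.5] 27.32
0.77 [-1.4  0.9 -1.3] 27.66
0.87 [0.7 1.1 0. ] 27.99
0.96 [ 1.1  0.4 -0.5] 28.32
1.06 [ 0.4 -0.4 -0.5] 28.66
1.15 [ 0.2 -0.3 -0.5] 28.99
1.25 [-0.4  1.  -0.8] 29.32
```

```bash
python3 - <<'E'
from push import *
f0=np.array([-.09,-.23,.41])
for ph in np.arange(F0+1.27,F0+1.66,.015):
    arm.line_to(*P(ph,0),max_speed=25); s=arm.sense(); f=s["force"]-f0; fn=f[:2]@np.array([-np.sin(ph),np.cos(ph)])
    if np.linalg.norm(f[:2])>4: break
print(round(ph-F0,3),np.round(f,1),fn,round(s["clock"],2))
arm.sleep(.3)
n=np.array([-np.sin(ph),np.cos(ph)]); p=s["position"]; b=p[:2]+50*n
arm.line_to([*b,p[2]],max_speed=40); arm.line_to([*b,345],max_speed=150); arm.sleep(.2)
s,im=look("w6"); print(s["clock"],s["force"])
t=viewer.capture("top")[:,:,::-1][40:190,130:330]
cv2.imwrite("pics/fin.png",np.hstack([cv2.resize(im,(400,300)),cv2.resize(t,(400,300),interpolation=cv2.INTER_CUBIC)]))
E
```

```text
1.57 [-5.7  1.5  2. ] 5.842189108704234 34.59
37.3667 [-0.24287785 -0.73261192  0.4996764 ]
```

View pics/fin.png

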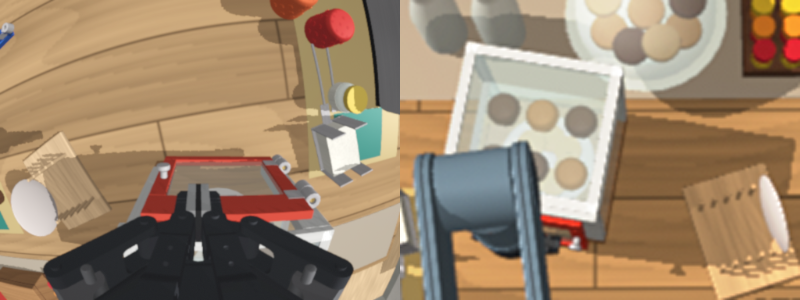

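The door is shut: the red frame lies flush under the lip, both knuckles are on their barrels, and the arm is clear. One numerical check for rebound before handing in.

```bash
python3 - <<'E'
from push import *
s=arm.sense(); im=cv2.imread("pics/w6.png").astype(int)
m=(im[:,:,2]>110)&(im[:,:,1]<80)&(im[:,:,0]<80)
def top(ph):
    u=np.array([np.cos(ph),np.sin(ph)]); n=np.array([-u[1],u[0]])
    return [proj("wrist",[*(H-x*u+6*n),250],s) for x in (14,214)]
print(np.round(top(F0+1.57),1),np.round(top(F0+1.52),1))
# rail's bright top face: rows of red per column (outer upper edge at z=250 is a shade change)
for c in (190,200,215,300,330,360,380):
    r=np.where(m[:,c])[0]; r=r[r>235]; print(c,[(int(k),int(im[k,c,2])) for k in r[::2]])
E
```

```text
[[400.8 268.3]
 [178.2 273.2]] [[401.3 267.6]
 [177.4 262.6]]
190 [(250, 136), (252, 134), (254, 135), (256, 135), (258, 135), (260, 135), (262, 136), (264, 135), (266, 134), (268, 129), (270, 131), (272, 162), (275, 203)]
200 [(236, 135), (238, 135), (240, 135), (242, 136), (244, 135), (246, 135), (248, 148), (250, 145), (252, 134), (254, 136), (256, 135), (258, 135), (260, 135), (262, 135), (264, 135), (266, 135), (268, 135), (270, 136), (272, 150), (280, 211), (282, 144)]
215 [(236, 175), (238, 165), (240, 165), (250, 136), (252, 135), (254, 136), (256, 135), (258, 135), (260, 135), (262, 136), (264, 135), (266, 135), (268, 135), (270, 135), (272, 134), (274, 207), (281, 132)]
300 [(251, 135), (253, 135), (255, 136), (257, 135), (259, 135), (261, 136), (263, 136), (265, 137), (267, 136), (269, 138), (271, 137), (273, 152), (282, 184)]
330 [(250, 145), (252, 136), (254, 135), (256, 135), (258, 135), (260, 136), (262, 136), (264, 136), (266, 133), (268, 136), (270, 137), (272, 150), (277, 179)]
360 [(236, 129), (238, 128), (240, 120), (242, 111), (244, 115), (248, 125), (250, 133), (252, 135), (254, 135), (256, 136), (258, 136), (260, 136), (262, 137), (264, 137), (266, 138), (268, 136), (270, 134), (272, 207)]
380 [(255, 136), (257, 136), (259, 135), (261, 133), (263, 137), (265, 137), (267, 137), (269, 146), (271, 211)]
```

```bash
python3 -c "
from plant import arm
print(arm.job_done(),arm.sense()['clock'])"
```

```text
the job is handed in; nothing more can be done
the job is handed in; nothing more can be done
```

The red door hangs with both knuckles home on the pins and is swung shut against its stops, released with the arm clear. The job was handed in just after 37 s of the 72 s; no verdict came back, but by the last camera check the free edge was about 3 mm out, within the 10 mm allowed.

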